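# Seat a stucco sample panel in the coating jig

## Task

Slide the stucco sample panel along the bench between the converging rails of the coating jig until it is fully home against the rubber-nosed end stop, and press it there with about 10 N for a second, never pushing harder than 25 N. Then let go of it and swing the jig's hold-down arm across over the panel as far as it goes. Leave the panel home against the stop and the other things on the bench where they are.

Things in the scene. Friction and masses are not known exactly. Their poses are not given: they have to be found in the camera images.
- jig: Coating jig fixed to the bench: two plain wooden rails 22 mm high, 18 mm thick, faced inside with slippery white plastic, no bed (the panel slides on the bench). Origin on the bench, on the centre line, at the end-stop end. x: level, the way the panel is pushed in; y: level, across the rails; z: up. Rails are parallel from x = -110 to +10 mm, 93 mm apart inside (the nest).
- jig_mouth (a point): Middle of the jig's mouth, on the bench, at jig x = -200 mm, y = 0; axes as the jig's. From the nest's start (jig x = -110 mm) back to here the rails flare outward at 25 degrees each, to 177 mm apart inside.
- jig_stop (a point): Fixed steel bracket of the end stop (40 mm wide, 34 mm high): middle of its face, 12 mm up, at jig x = +9 mm, y = 0. Out of it towards the mouth reaches a spindle with a round rubber bumper, 20 mm in diameter. It was set by hand: the bumper's face lies anywhere from jig x = -50 to -5 mm. The setting is not reported: feel for it (or see it). It stays set; the bumper gives 1 mm per 8 N.
- panel_center (a point): Centre (10 mm above the underside) of the loose sample panel: light wood board with a pale plaster coat, 120 mm long (its x), 90 mm wide, 20 mm thick (top 4 mm set in by 3 mm), 0.2 to 0.4 kg, flat on the bench before the mouth, its x roughly along the jig's x. When home its leading (+x) short edge bears on the bumper: its centre is then 60 mm short of the bumper's face.
- holddown (a joint): Angle (rad) of the hold-down arm: flat aluminium bar, 16 mm wide, 24 to 32 mm above the bench (clears the panel by 4 mm), on an upright pivot on the +y rail at jig x = -75, y = +55.5 mm. 0: points along jig +x; it swings clockwise seen from above, towards jig -y; 1.57: straight across the panel; it ends at 1.62. Stiff (0.06 N m), stays where left.
- holddown_grip (a point): Point to take hold of on the hold-down arm: half-way up its upright round black plastic peg, 12 mm in diameter, standing from height 32 to 75 mm (this point is at 56 mm), 85 mm from the pivot axis.
- tape_roll: Bystander: roll of yellow masking tape lying flat beside the jig, 90 mm in diameter, 25 mm high, hollow. Origin at the centre of its underside.
- putty_knife: Bystander: flat putty knife lying beside the jig, about 205 mm long along its x, 18 mm high, handle to -x. Origin under the ferrule, on the bench.
- pigment_jar: Bystander: upright jar, 56 mm in diameter, 85 mm high. Origin at the centre of its underside.
- mixing_cup: Bystander: open white plastic cup, 84 mm across the rim, 100 mm high. Origin at the centre of its underside.
- screwdriver: Bystander: screwdriver lying on the bench.
- block_brush: Bystander: wooden block brush, 150 x 60 mm, 57 mm high. Origin at the centre of its underside.
Mind the look-alikes: they are no part of the job. There is more than one size of the part that bears panel_center; the job needs the largest.

How it is judged:
On the way, in this order (a step that is already met when the one before it is completed fails the run):
1. the panel is squared up in the nest and pressed home on the rubber bumper with more than 5 N for 0.4 s (contact force between panel and bumper above 5 N and angle between the x axis of panel_center and the x axis of jig, either way round below 0.06 rad), for 0.4 s.
2. the hold-down arm is swung across over the panel (value of joint holddown above 1.35 rad), for 0.2 s.
At the end, for the whole second after the job is handed in: The panel lies flat and still in the nest, its leading edge within 4 mm of the rubber bumper, its centre within 4 mm of the jig's centre line and 0.06 rad of its direction, and the hold-down arm stands across over it (more than 1.35 rad) (x of panel_center in the frame of bumper_face above -0.064 m and angle between the x axis of panel_center and the x axis of jig, either way round below 0.06 rad and y of panel_center in the frame of jig between -0.004 and 0.004 m and angle between panel_center's own z axis and vertical below 0.05 rad and linear speed of panel below 0.01 m/s and value of joint holddown above 1.35 rad); the robot touches nothing.
It fails at once if the panel is pushed by the gripper, or against the end stop's bumper, with more than 25 N (contact force between the fingers and panel above 25 N or contact force between panel and bumper above 25 N).
It fails at once if a bystander is moved by more than 25 mm (distance of any of tape_roll, putty_knife, pigment_jar, mixing_cup, screwdriver, block_brush from where it was at the start of the episode above 0.025 m).
It also fails if it takes over 69 s, if anything falls off the work surface, if the arm or the gripper's body presses on something with over 40 N, if the wrist force passes 120 N, or if a joint passes its speed limit or range.

## Robot

A 6-joint arm with a two-finger parallel gripper is mounted at the origin on the work surface. World frame = base frame: x ahead of the robot, y to its left, z up, the work surface at z = 0. Lengths are in m, angles in rad, forces in N, time in s.
With the tool pointing down it reaches from about 0.15 to 0.775 m from the base axis. Payload 6.1 kg.
Tool frame: the origin (TCP) lies at the very end of the fingers, on their centre line; the grasp point (between the pads) lies 19 mm behind it; z points along the fingers, y is the direction in which the jaws open and shut (so a half turn about z gives the same grasp; the last joint's range is limited). The gripper opens to 85 mm and grips with 20 to 120 N. Pads are 22 mm wide; open, the fingers measure 114 mm over their backs; the gripper's body (76 mm by 85 mm) begins 54 mm behind the grasp point. The pads swing forward as they close: fully open they stand 13 mm farther back than shut.
Start: joints at [1.141, 0.126, -0.04, 1.405, 0, 1.571], TCP at [0.219, 0.477, 0.231] pointing down, gripper open.
Joint ranges: [-2.72, 2.72], [-0.95, 1.95], [-1.27, 1.35], [-1.78, 2.02], [-1.46, 1.47], [-3.14, 3.14]. Speed limits (rad/s): [2.39, 2.39, 3.01, 3.14, 3.14, 3.14].

## Interface

Orientations are given as a unit quaternion [w, x, y, z].
In Python, from cell import env gives the robot as it stands. Calls block until the motion is done:
- env.movep(position, orientation): joint-space move of the TCP to a pose.
- env.move_l(position, rot=None, speed=0.15): straight line of the TCP; rot=None keeps the orientation; speed is the mean speed in m/s.
- env.move_joints(angles): joint-space move.
- env.set_gripper(opening, grip_force=None): opening from 0.0 (shut) to 1.0 (fully open); grip_force is the grip in N (None keeps the last); returns when the fingers have stopped.
- env.dwell(seconds).
- env.solve_ik(position, orientation): joint angles nearest the present ones, or None.
- env.state(): the state.
- env.capture(name): name is "scene" or "top" or "wrist"; returns (picture, depth): 420x560x3 uint8, red, green, blue; 420x560 float32, m along the optical axis (not along the pixel's ray), 0 where there is no reading.
- env.camera_info(name): a dict with "camera_matrix" (3x3 intrinsics, pixels), "rvec" (rotation vector, rad) and "tvec" (3), from world to camera coordinates, as OpenCV has them; the wrist camera has in their place "mount" (4x4, takes a point from camera to tool coordinates, whose origin is the TCP and whose axes are the flange's). Camera axes: x right, y down, z forward; pixel columns grow to the right and rows downward; lengths in m; the calibration is good to about 2 mm. A picture is of the moment at which its call begins: read the wrist's pose just before it. camera_info takes no time and is no camera call.
A pose or a line that the arm cannot do raises env.IKError and nothing moves.
- env.close_job(): hands the job in, once; it reports no verdict.
Trained networks look in the newest picture that a camera, given by its name, has taken for a name from the list of things; names that differ only in an ending like _2 or _b are one class to them, and where a whole thing is asked for, a point or a joint stands for the part that bears it (a point fixed in the world has none). Each returns a list of dicts, best first, with "confidence" (0 to 1); they miss things now and then, are a little off and sometimes report something else, mostly with a low value. They report only what shows in the picture. A call takes as long as a camera call. They do not tell look-alikes from the thing itself.
- env.search_frame(camera, target): "pixel" ([column, row] in pixels, amid what is visible of it).
The state is a dict: "time": time; "q": joint angles; "dq": joint speeds; "effort": joint torques, N m; "tcp_pos": TCP position; "tool_rot": TCP orientation; "force": force on the tool from outside, world axes, zero at the start; "moment": the same for the moment, N m; "opening": opening from 0.0 (shut) to 1.0 (fully open).
Only numpy, scipy, OpenCV 4.12 (cv2) and the standard library are available. Lean on these libraries where they do the work, as an engineer would, in place of code of your own. Each camera call takes 0.05 s, during which the arm holds its last target. There are 200 camera calls.

## Working session

There is one attempt and no reset: what is moved stays moved. The work goes in short steps, each a Python script; the robot and the scene stay as the last script left them, time stands still between calls to the robot, and variables do not carry over. Pictures are saved under pics/ and viewed, about 8 in all and at most 12, crops included, and the job is handed in when it is done.

```bash
ls; mkdir -p pics
cat > h.py <<'E'
import numpy as np, cv2
from cell import env
def cap(n,f=None):
    s=env.state(); p,d=env.capture(n)
    if f: cv2.imwrite('pics/'+f,p[:,:,::-1])
    return s,p,d
def cam(n,s=None):
    c=env.camera_info(n); K=np.array(c['camera_matrix'])
    T=np.eye(4)
    if 'mount' in c:
        from scipy.spatial.transform import Rotation as R
        w=np.array(s['tool_rot']); B=np.eye(4); B[:3,:3]=R.from_quat(w[[1,2,3,0]]).as_matrix(); B[:3,3]=s['tcp_pos']
        T=B@np.array(c['mount'])
    else:
        M=np.eye(4); M[:3,:3]=cv2.Rodrigues(np.array(c['rvec'],float))[0]; M[:3,3]=np.ravel(c['tvec']); T=np.linalg.inv(M)
    return K,T
def ray(px,K,T,z):   # pixel -> world at height z
    v=T[:3,:3]@np.linalg.solve(K,[px[0],px[1],1]); o=T[:3,3]
    return o+v*(z-o[2])/v[2]
def dep(px,d,K,T):
    u,v=int(round(px[0])),int(round(px[1])); z=d[v,u]
    return (T@np.r_[np.linalg.solve(K,[px[0],px[1],1])*z,1])[:3]
E
python3 - <<'E'
from h import *
for n in ('scene','top'):
    s,p,d=cap(n,n+'1.png'); K,T=cam(n)
    print(n,K.tolist(),T[:3,3],s['time'])
    for t in ['jig','panel_center','holddown','holddown_grip','jig_stop']:
        try:
            for r in env.search_frame(n,t)[:4]: print(t,np.round(r['pixel']),round(r['confidence'],2),np.round(dep(r['pixel'],d,K,T),3))
        except Exception as e: print(t,e)
print(s)
E
```

```text
pics
scene [[381.15945179043507, 0.0, 279.984787532324], [0.0, 381.15945179043507, 209.23803388353], [0.0, 0.0, 1.0]] [1.02785483 0.69668472 0.60299794] 0.0
jig [309. 258.] 0.75 [ 0.576  0.138 -0.001]
panel_center [281. 191.] 0.93 [ 0.468 -0.151  0.014]
panel_center [247. 209.] 0.64 [ 0.611 -0.108  0.02 ]
panel_center [199. 235.] 0.57 [ 0.77  -0.077  0.012]
holddown [320. 250.] 0.77 [0.56  0.157 0.033]
holddown [355. 248.] 0.26 [0.464 0.178 0.01 ]
holddown_grip [320. 248.] 0.77 [0.556 0.151 0.033]
jig_stop [312. 261.] 0.93 [0.596 0.172 0.025]
jig_stop [184. 192.] 0.66 [ 0.745 -0.231  0.059]
top [[544.8831537565001, 0.0, 286.61421162337524], [0.0, 544.8831537565001, 210.19778805831226], [0.0, 0.0, 1.0]] [ 0.31032347 -0.03364364  1.26705718] 0.3
jig [217. 218.] 0.71 [0.558 0.148 0.037]
panel_center [352. 273.] 0.88 [ 0.46  -0.173  0.013]
panel_center [332. 212.] 0.64 [ 0.598 -0.118  0.02 ]
panel_center [328. 142.] 0.63 [ 0.773 -0.096  0.014]
holddown [215. 218.] 0.58 [0.558 0.153 0.034]
holddown_grip [218. 217.] 0.85 [0.56  0.147 0.033]
jig_stop [210. 206.] 0.88 [0.591 0.171 0.015]
{'time': 0.3, 'q': array([ 1.14100908e+00,  1.26033395e-01, -3.99353463e-02,  1.40539781e+00,
       -2.18975407e-05,  1.57079682e+00]), 'dq': array([-0.00018034, -0.00101423,  0.00292984,  0.00032551, -0.00057657,
        0.00071121]), 'effort': array([ 1.15334104e-03, -4.35284972e+01,  3.52628911e+01,  8.09386431e-03,
       -6.57451267e-06, -2.81282428e-05]), 'tcp_pos': array([0.21870243, 0.47712196, 0.23101835]), 'tool_rot': array([-5.01014453e-05,  2.13243731e-01,  9.76998992e-01, -2.80889719e-04]), 'force': array([ 0.16191249, -0.79104198,  0.36381076]), 'moment': array([-0.04039552, -0.00997737, -0.02641977]), 'opening': 1.002365470093882}
```

Run:
```python
import cv2
p=cv2.imread('pics/top1.png'); cv2.imwrite('pics/top1b.png',cv2.resize(p[90:390,140:440],None,fx=2,fy=2,interpolation=2))
```

```text
(no output)
```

View pics/top1b.png

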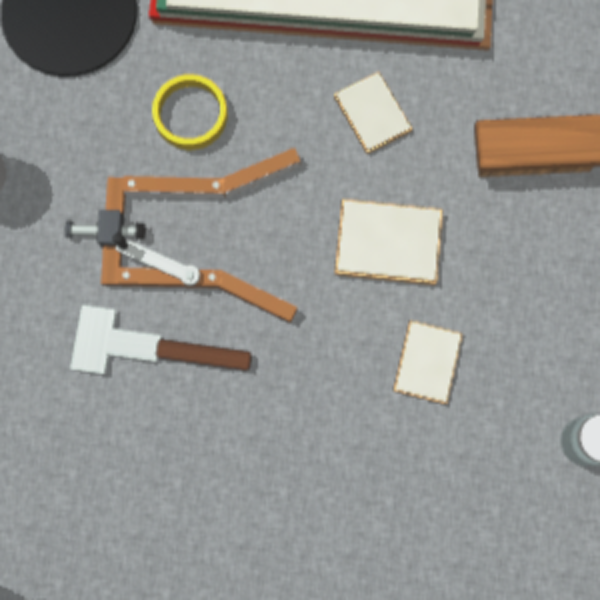

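View pics/scene1.png

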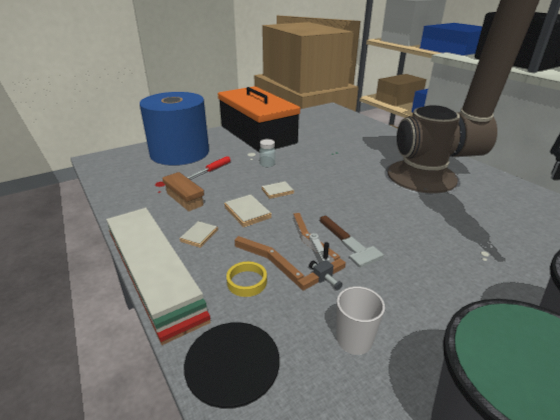

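Candidates for the panel, in the crop: (372,112), (388,241) and (428,362). The middle one at (388,241), world about (0.60,-0.12), is clearly the largest. The jig opens to the right (towards world -y), with jig x roughly along world +y. The arm pivot is at (190,274). Next I'll look from close by with the wrist camera.

Run:
```python
from h import *
print(np.round(env.camera_info('wrist')['mount'],3).tolist())
q=[0,0.7071068,0.7071068,0]   # tool y = world x ; z down
print(env.solve_ik([0.56,0.02,0.36],q), env.solve_ik([0.56,0.02,0.36],[0,1,0,0]), env.solve_ik([0.5,0.1,0.4],q))
env.movep([0.52,0.02,0.38],q)
s,p,d=cap('wrist','w1.png'); K,T=cam('wrist',s); np.savez('w1.npz',K=K,T=T,d=d)
print(s['time'],K.tolist(),np.round(T,3).tolist())
for t in ['panel_center','holddown_grip','jig_stop']:
    for r in env.search_frame('wrist',t)[:4]: print(t,np.round(r['pixel']),round(r['confidence'],2),np.round(dep(r['pixel'],d,K,T),3))
```

```text
[[0.0, -0.945, -0.326, 0.083], [1.0, 0.0, 0.0, 0.0], [-0.0, -0.326, 0.945, -0.144], [0.0, 0.0, 0.0, 1.0]]
[0.03569911 0.23782348 0.38203887 1.71501171 0.         1.60649544] [ 0.03569911  0.23782348  0.38203887  1.71501171  0.         -3.10589354] [0.19739556 0.16385558 0.38296831 1.78990906 0.         1.76819189]
2.6417 [[291.41999203707667, 0.0, 280.06363491173755], [0.0, 291.41999203707667, 207.89151224747803], [0.0, 0.0, 1.0]] [[1.0, 0.002, 0.0, 0.521], [0.002, -0.946, -0.325, 0.104], [-0.0, 0.325, -0.946, 0.523], [0.0, 0.0, 0.0, 1.0]]
panel_center [252. 255.] 0.91 [ 0.467 -0.169  0.015]
panel_center [325. 230.] 0.74 [ 0.605 -0.112  0.022]
panel_center [409. 218.] 0.73 [ 0.76  -0.089  0.016]
holddown_grip [304.  74.] 0.83 [0.558 0.154 0.031]
jig_stop [324.  64.] 0.6 [0.59  0.168 0.02 ]
```

View pics/w1.png

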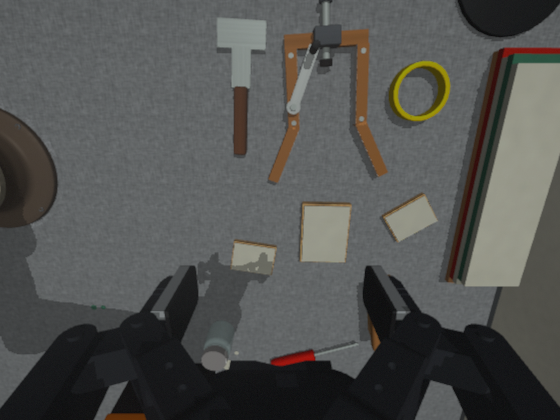

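```bash
cat > fit.py <<'E'
from h import *
from scipy.optimize import minimize
X0,Y0,S=0.40,-0.22,2000 # rectified: col=(x-X0)*S, row=(Y1-y)*S
Y1=0.24
def rect(p,K,T,z,w=600,h=920):
    Ti=np.linalg.inv(T)
    A=np.array([[1/S,0,X0],[0,-1/S,Y1],[0,0,z],[0,0,1]])
    H=K@(Ti[:3]@A)
    return cv2.warpPerspective(p,H,(w,h),flags=cv2.INTER_LINEAR|cv2.WARP_INVERSE_MAP)
c,s_=np.cos(np.radians(25)),np.sin(np.radians(25))
def rails():
    out=[]
    for g in(1,-1):
        y=46.5
        i=[[-200,y+90*s_/c],[-110,y],[10,y]]; o=[[10,y+18],[-110-18*np.tan(np.radians(12.5)),y+18],[-200+18*s_*-1*-1*0+0,y+18/c+90*s_/c]]
        out.append(np.array(i+o)*[1,g]/1000)
    return out
def place(P,x,y,t):
    R=np.array([[np.cos(t),-np.sin(t)],[np.sin(t),np.cos(t)]]); return P@R.T+[x,y]
def px(P): return np.stack([(P[:,0]-X0)*S,(Y1-P[:,1])*S],1)
def fit(mask,polys,x0):
    m=cv2.GaussianBlur(mask.astype(np.float32),(0,0),6)
    def f(v):
        t=np.zeros(mask.shape,np.uint8)
        for P in polys: cv2.fillPoly(t,[np.round(px(place(P,v[0],v[1],v[2]*5))*16).astype(int)],255,cv2.LINE_AA,4)
        t=cv2.GaussianBlur(t.astype(np.float32)/255,(0,0),6)
        return -(2*m*t-t*t*0.9).sum()/1e4
    r=minimize(f,[x0[0],x0[1],x0[2]/5],method='Nelder-Mead',options=dict(initial_simplex=[np.array([x0[0],x0[1],x0[2]/5])+np.array(d) for d in([0,0,0],[.012,0,0],[0,.012,0],[0,0,.015])],xatol=1e-5,fatol=1e-5,maxiter=400))
    return r.x*[1,1,5],r.fun
E
python3 - <<'E'
from fit import *
out=[]
for n,f in(('wrist','w1.png'),('top','top1.png')):
    p=cv2.imread('pics/'+f)
    if n=='wrist': z=np.load('w1.npz');K,T=z['K'],z['T']
    else: K,T=cam('top')
    a=rect(p,K,T,.022); hsv=cv2.cvtColor(a,cv2.COLOR_BGR2HSV)
    wood=((hsv[...,0]<18)&(hsv[...,1]>90)&(hsv[...,2]>70)); wood[600:]=0
    yy,xx=np.mgrid[:920,:600]; wood[(xx<180)|(xx>500)]=0
    j,v=fit(wood,rails(),[0.573,0.20,np.pi/2]); print(n,'jig',j.round(4),v)
    b=rect(p,K,T,.020); hsb=cv2.cvtColor(b,cv2.COLOR_BGR2HSV)
    cream=(hsb[...,2]>170)&(hsb[...,1]<70)
    l,num,st,ce=None,*[None]*3
    nl,lab,st,ce=cv2.connectedComponentsWithStats(cream.astype(np.uint8))
    k=min(range(1,nl),key=lambda i:np.hypot(*(ce[i]-[400,710]))+ (1e3 if st[i][4]<5000 else 0))
    cn=cv2.findContours((lab==k).astype(np.uint8),0,2)[0][0]; r=cv2.minAreaRect(cn)
    print(' panel',r[0][0]/S+X0,Y1-r[0][1]/S,np.array(r[1])/2,r[2])
    for P in rails(): cv2.polylines(a,[px(place(P,*j)).astype(int)],True,(255,0,0),1)
    cv2.drawContours(a,[cv2.boxPoints(r).astype(int)],0,(0,0,255),1)
    out.append(cv2.resize(a,(391,600)))
cv2.imwrite('pics/fit1.png',np.hstack(out))
E
```

```text
wrist jig [0.5857 0.1996 1.688 ] -0.7033834457397461Traceback (most recent call last):
  File "<stdin>", line 15, in <module>
ValueError: min() iterable argument is empty
```

Run:
```python
from fit import *
p=cv2.imread('pics/w1.png');h=cv2.cvtColor(p,cv2.COLOR_BGR2HSV)
for u,v in((325,232),(363,80),(290,85),(375,160),(282,160),(325,150)): print(u,v,h[v,u])
p=cv2.imread('pics/top1.png');h=cv2.cvtColor(p,cv2.COLOR_BGR2HSV)
for u,v in((334,210),(220,182),(230,228),(300,250)): print(u,v,h[v,u])
z=np.load('w1.npz'); a=rect(cv2.imread('pics/w1.png'),z['K'],z['T'],.022); print(a.shape,a.mean()); cv2.imwrite('pics/a.png',cv2.resize(a,(391,600)))
```

```text
325 232 [ 32  22 152]
363 80 [ 14 153 118]
290 85 [ 14 144 119]
375 160 [ 14 160 118]
282 160 [ 14 147 118]
325 150 [105  10 106]
334 210 [ 32  15 228]
220 182 [ 13 145 181]
230 228 [ 66   6 218]
300 250 [ 95  10 157]
(920, 600, 3) 101.81653925120773
```

```bash
cat > f1.py <<'E'
from fit import *
out=[]
for n,f in(('wrist','w1.png'),('top','top1.png')):
    p=cv2.imread('pics/'+f)
    if n=='wrist': z=np.load('w1.npz');K,T=z['K'],z['T']
    else: K,T=cam('top')
    med=np.median(p[...,1])
    a=rect(p,K,T,.022); hsv=cv2.cvtColor(a,cv2.COLOR_BGR2HSV)
    wood=((hsv[...,0]<18)&(hsv[...,1]>90)&(hsv[...,2]>70)); wood[560:]=0
    yy,xx=np.mgrid[:920,:600]; wood[(xx<180)|(xx>500)]=0
    best=min((fit(wood,rails(),[x,y,t]) for x in(.565,.58) for y in(.19,.21) for t in(1.52,1.6)),key=lambda r:r[1]); j=best[0]
    print(n,'jig',j.round(4),best[1])
    b=rect(p,K,T,.020); hsb=cv2.cvtColor(b,cv2.COLOR_BGR2HSV)
    cream=(hsb[...,2]>1.25*med)&(hsb[...,1]<70)
    nl,lab,st,ce=cv2.connectedComponentsWithStats(cream.astype(np.uint8))
    k=min(range(1,nl),key=lambda i:np.hypot(*(ce[i]-[400,710]))+ (1e3 if st[i][4]<5000 else 0))
    cn=cv2.findContours((lab==k).astype(np.uint8),0,2)[0][0]; r=cv2.minAreaRect(cn)
    print(' panel',r[0][0]/S+X0,Y1-r[0][1]/S,np.array(r[1])/2,r[2])
    for P in rails(): cv2.polylines(a,[px(place(P,*j)).astype(int)],True,(255,0,0),2)
    cv2.drawContours(a,[cv2.boxPoints(r).astype(int)],0,(0,0,255),2)
    out.append(cv2.resize(a,(391,600)))
cv2.imwrite('pics/fit1.png',np.hstack(out))
E
python3 f1.py
```

```text
wrist jig [0.5861 0.1994 1.686 ] -0.7047730088233948
 panel 0.6059503936767578 -0.12152053833007814 [ 87.26570129 117.06988525] 1.3245220184326172
top jig [0.5853 0.1991 1.6837] -0.8481912016868591
 panel 0.605285629272461 -0.12167352294921874 [ 87.47557068 118.15209961] 1.1997363567352295
```

View pics/fit1.png

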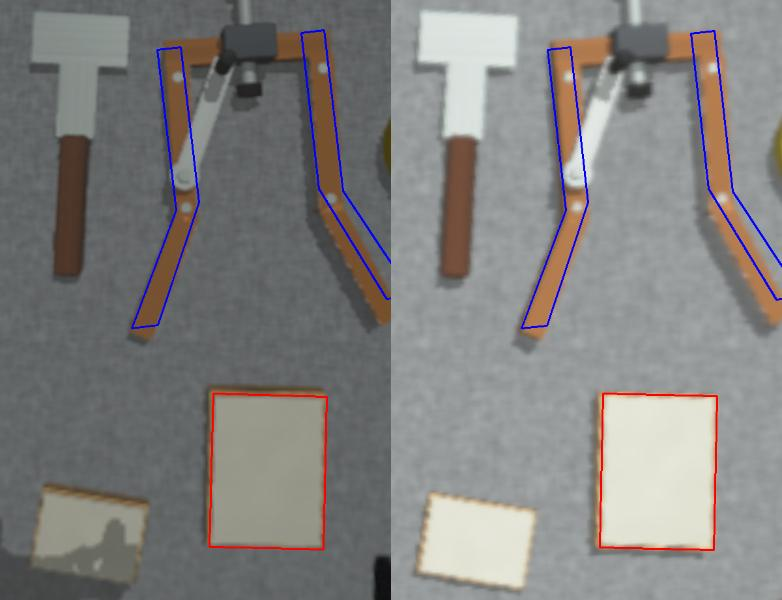

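```bash
sed -i 's/|(xx>500)/|(xx>640)/; s/mgrid\[:920,:600\]/mgrid[:920,:660]/' f1.py; sed -i 's/w=600/w=660/' fit.py; python3 f1.py
```

```text
wrist jig [0.5909 0.1894 1.6346] -2.1796884536743164
 panel 0.6059503936767578 -0.12152053833007814 [ 87.26570129 117.06988525] 1.3245220184326172
top jig [0.59   0.1899 1.6347] -2.2290239334106445
 panel 0.605285629272461 -0.12167352294921874 [ 87.47557068 118.15209961] 1.1997363567352295
```

View pics/fit1.png

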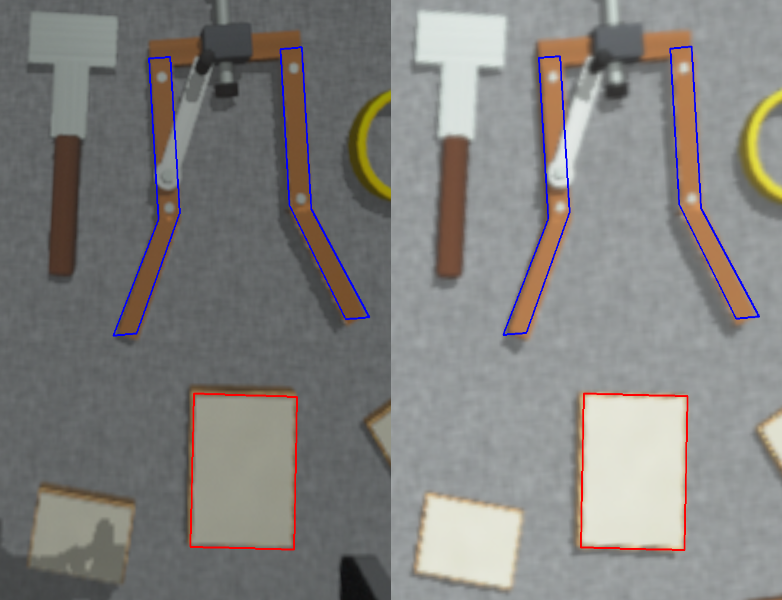

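Jig: origin (0.5905,0.1895), heading 1.635. Panel: (0.6056,-0.1216), heading 1.549. The panel measures 88×118 mm, which matches the largest size (the others are about 60×75). The bumper face shows at about y=0.165. Next I set the fingers behind the panel and touch it, with the force guarded.

```bash
cat > j.py <<'E'
from h import *
JO=np.array([0.5905,0.1895]); TH=1.6347
ex=np.array([np.cos(TH),np.sin(TH)]); ey=np.array([-ex[1],ex[0]])
def W(jx,jy,z): return np.r_[JO+jx*ex+jy*ey,z]
def Q(a): f=(TH+a)/2; return np.array([0,np.cos(f),np.sin(f),0])
def J(p): d=np.asarray(p)[:2]-JO; return d@ex,d@ey
def F(n=1): return np.mean([np.array(env.state()['force']) for _ in range(n)],0)
E
python3 - <<'E'
from j import *
px_,py_=J([0.6056,-0.1216]); a=1.549-TH; print('panel jig',px_,py_,a)
env.set_gripper(0.5)
b=60+11+16
sx,sy=px_-b/1000*np.cos(a),py_-b/1000*np.sin(a)
env.movep(W(sx,sy,0.13),Q(a)); env.move_l(W(sx,sy,0.004),speed=0.12)
env.dwell(.2); f0=F(); print('t',env.state()['time'],'tcp',env.state()['tcp_pos'],'f0',f0)
u=ex*np.cos(a)+ey*np.sin(a)
for k in range(1,15):
    p=W(sx,sy,0.004); p[:2]+=u*k*0.002
    env.move_l(p,speed=0.03); f=F()-f0
    fp=f[:2]@u
    if fp<-1.2: break
print(k,f,fp,J(env.state()['tcp_pos']),env.state()['time'])
np.save('f0.npy',f0)
cap('wrist','w2.png')
E
```

```text
panel jig -0.31142928864541575 0.004797725899873195 -0.08570000000000011
t 6.05 tcp [ 0.60415591 -0.2087583   0.00479285] f0 [ 0.3063803  -0.39389994 -0.24635995]
14 [-0.16521515 -1.31393007  0.41781871] -1.317218772462693 (np.float64(-0.36996938085825115), np.float64(0.009835273749706665)) 9.55
```

View pics/w2.png

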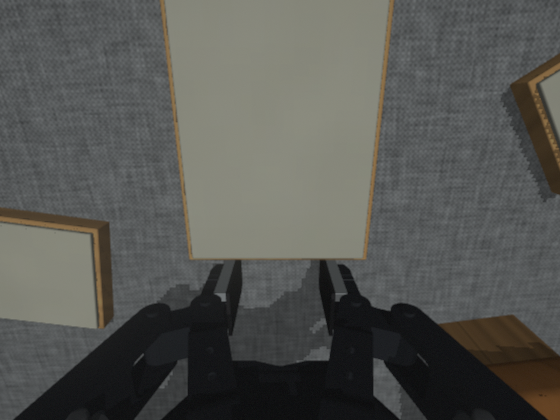

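The fingers sit square on the panel's trailing edge (edge at row 258, fingers at columns 230 and 330). Now the guarded push.

Run:
```python
from j import *
f0=np.load('f0.npy')
x0,y0=J(env.state()['tcp_pos']); a0=-0.0857
x=x0; log=[]; hits=0
while x<-0.12:
    step=0.008 if x<-0.29 else 0.004 if x<-0.180 else 0.001
    if log and log[-1][1]>4: step=0.0005
    x+=step; t=min(1,(x-x0)/0.110)
    env.move_l(W(x,y0*(1-t),0.004),rot=Q(a0*(1-t)),speed=0.06 if step>.002 else .02)
    f=F()-f0; n=-f[:2]@ex; log.append((round(x,4),round(n,2),round(f[:2]@ey,2),round(f[2],1)))
    if n>6 and x>-0.2 or n>12: break
print(log); print(env.state()['time'],J(env.state()['tcp_pos']),env.state()['tcp_pos'])
cap('wrist','w3.png')
```

```text
[(np.float64(-0.362), np.float64(-0.24), np.float64(0.76), np.float64(0.4)), (np.float64(-0.354), np.float64(0.09), np.float64(1.24), np.float64(0.3)), (np.float64(-0.346), np.float64(-0.24), np.float64(-0.56), np.float64(-0.1)), (np.float64(-0.338), np.float64(-0.54), np.float64(0.0), np.float64(-0.4)), (np.float64(-0.33), np.float64(-0.16), np.float64(-0.4), np.float64(0.1)), (np.float64(-0.322), np.float64(-0.42), np.float64(1.16), np.float64(0.6)), (np.float64(-0.314), np.float64(-0.07), np.float64(-0.38), np.float64(0.3)), (np.float64(-0.306), np.float64(-0.92), np.float64(0.59), np.float64(-0.7)), (np.float64(-0.298), np.float64(-0.9), np.float64(-0.39), np.float64(0.3)), (np.float64(-0.29), np.float64(-0.61), np.float64(-0.97), np.float64(0.2)), (np.float64(-0.286), np.float64(-0.97), np.float64(0.4), np.float64(-0.1)), (np.float64(-0.282), np.float64(0.21), np.float64(0.17), np.float64(0.4)), (np.float64(-0.278), np.float64(-1.03), np.float64(1.51), np.float64(0.3)), (np.float64(-0.274), np.float64(-0.47), np.float64(-0.45), np.float64(-0.7)), (np.float64(-0.27), np.float64(-
[... 3238 characters left out ...]
158), np.float64(1.07), np.float64(-0.44), np.float64(-0.4)), (np.float64(-0.157), np.float64(0.8), np.float64(-0.4), np.float64(-0.1)), (np.float64(-0.156), np.float64(1.24), np.float64(1.28), np.float64(0.3)), (np.float64(-0.155), np.float64(1.31), np.float64(0.02), np.float64(-1.1)), (np.float64(-0.154), np.float64(0.79), np.float64(0.29), np.float64(0.8)), (np.float64(-0.153), np.float64(1.34), np.float64(-0.22), np.float64(0.7)), (np.float64(-0.152), np.float64(3.78), np.float64(0.95), np.float64(0.7)), (np.float64(-0.151), np.float64(6.26), np.float64(1.55), np.float64(0.1))]
26.1917 (np.float64(-0.1518561000663031), np.float64(3.370944190547667e-05)) [0.60016392 0.03795171 0.00403245]
```

View pics/w3.png

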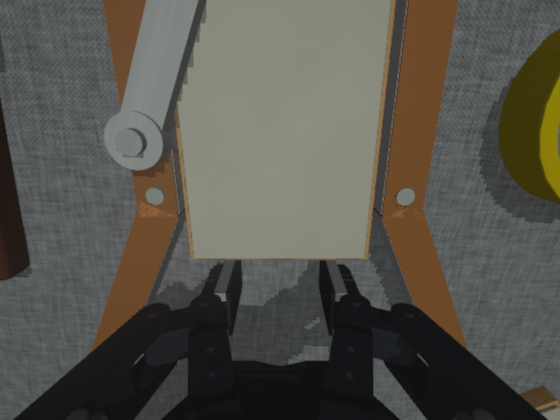

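The panel (columns 190–368) is square in the nest. The force rises right where the bumper was seen. Pressing up to about 11 N, holding, then backing off.

```bash
cat >> j.py <<'E'
def Fm(f0,n=5):
    r=[]
    for _ in range(n): env.dwell(.02); r.append(F()-f0)
    return np.mean(r,0)
E
python3 - <<'E'
from j import *
f0=np.load('f0.npy'); x=-0.151; log=[]
for k in range(14):
    n=-Fm(f0)[:2]@ex; log.append((round(x,4),round(n,1)))
    if n>10: break
    x+=0.0005; env.move_l(W(x,0,0.004),rot=Q(0),speed=.02)
print(log)
h=[]
for _ in range(6): h.append(round(-Fm(f0,10)[:2]@ex,1))
print('hold',h,env.state()['time'],J(env.state()['tcp_pos']))
xx,yy=J(env.state()['tcp_pos'])
env.move_l(W(xx-0.03,0,0.004),speed=.05); env.move_l(W(xx-0.03,0,0.19),speed=.2)
s,p,d=cap('wrist','w4.png'); K,T=cam('wrist',s); np.savez('w4.npz',K=K,T=T,d=d); print(s['time'])
for r in env.search_frame('wrist','holddown_grip')[:2]: print(r,dep(r['pixel'],d,K,T))
E
```

```text
[(-0.151, np.float64(5.1)), (-0.1505, np.float64(6.8)), (-0.15, np.float64(7.8)), (-0.1495, np.float64(9.1)), (-0.149, np.float64(10.3))]
hold [np.float64(10.1), np.float64(10.1), np.float64(10.3), np.float64(10.1), np.float64(10.2), np.float64(9.9)] 28.6583 (np.float64(-0.15130203198162856), np.float64(8.301950128506241e-05))
30.5417
{'pixel': [238.2, 48.7], 'confidence': 0.94} [0.55526262 0.1403864  0.0331876 ]
{'pixel': [381.2, 380.7], 'confidence': 0.15} [ 0.74348776 -0.22158224  0.05822002]
```

View pics/w4.png

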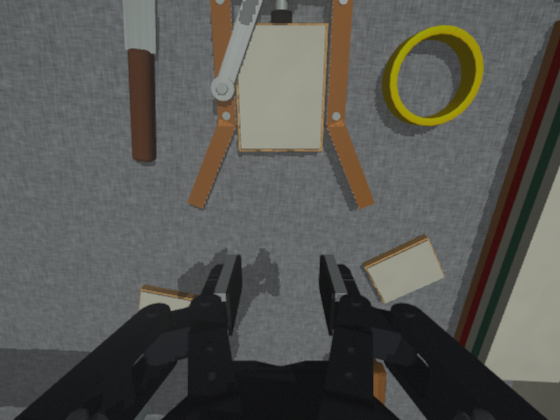

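The panel is home: its leading edge meets the bumper at (282,17), and 10 N was held steadily. Now I go above the peg and look once from close by.

Run:
```python
from j import *
z=np.load('w4.npz'); pv=ray((223,89),z['K'],z['T'],.032)
print('pivot seen',pv,J(pv),'model',W(-.075,.0555,0))
for px,h in(((238,23),.02),((326,24),.02),((323,152),.016),((238,150),.016),((282,22),.02)):
    print(px,np.round(J(ray(px,z['K'],z['T'],h)),4))
a=0.458; b=ex*np.cos(a)-ey*np.sin(a); g=pv[:2]+.085*b; print('peg guess',g)
env.movep(np.r_[g,.17],Q(-a)); env.set_gripper(0.4)
s,p,d=cap('wrist','w5.png'); K,T=cam('wrist',s); np.savez('w5.npz',K=K,T=T,d=d); print(s['time'])
for r in env.search_frame('wrist','holddown_grip')[:2]: print(r,dep(r['pixel'],d,K,T))
```

```text
pivot seen [0.54119778 0.10532495 0.032     ] (np.float64(-0.08085478327734365), np.float64(0.05457702589997736)) model [0.5399028  0.11110885 0.        ]
(238, 23) [-0.0232  0.0392]
(326, 24) [-0.024  -0.0427]
(323, 152) [-0.1428 -0.0462]
(238, 150) [-0.1407  0.0452]
(282, 22) [-0.0224 -0.0017]
peg guess [0.57383556 0.18380919]
31.6417
{'pixel': [274.6, 231.6], 'confidence': 0.97} [0.55502074 0.14864854 0.03345578]
```

View pics/w5.png

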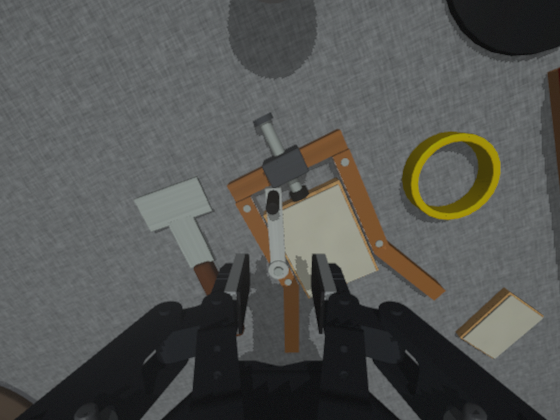

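The black peg shows at (273,196–213), the pivot at (279,270). The panel still bears on the bumper at (298,192). Measuring the peg, then lowering the jaws around it.

Run:
```python
from j import *
z=np.load('w5.npz'); K,T,d=z['K'],z['T'],z['d']
pv=ray((279,270),K,T,.034); pt=ray((273,197),K,T,.075); pb=ray((274,211),K,T,.034)
print('pivot',pv,'top',pt,'base',pb,'dist',np.linalg.norm((pt-pv)[:2]),np.linalg.norm((pb-pv)[:2]))
D=d[185:225,262:286]; v,u=np.mgrid[185:225,262:286]
P=np.stack([(u-K[0,2])/K[0,0]*D,(v-K[1,2])/K[1,1]*D,D,np.ones_like(D)],-1)@T.T
m=P[...,2]>.065; print('depth peg top',P[m][:,:3].mean(0),m.sum())
```

```text
pivot [0.5416836 0.1048867 0.034    ] top [0.57410958 0.19526715 0.075     ] base [0.56348265 0.17011556 0.034     ] dist 0.09602119251389485 0.0687750130072612
depth peg top [0.57103119 0.18881965 0.07808706] 179
```

```bash
cat > sw.py <<'E'
from j import *
PV=np.array([0.5414,0.105])
def S(al,z): b=ex*np.cos(al)-ey*np.sin(al); return np.r_[PV+.085*b,z]
def tang(al): return -ex*np.sin(al)-ey*np.cos(al)
E
python3 - <<'E'
from sw import *
a=0.403
env.move_l(S(a,.17),rot=Q(-a),speed=.15); env.move_l(S(a,.044),speed=.1)
env.dwell(.1); f0=Fm(np.zeros(3)); print('down',f0,env.state()['time'])
log=[]
while a<1.76:
    a+=0.06; env.move_l(S(a,.044),rot=Q(-a),speed=.08)
    f=F()-f0; log.append((round(a,2),round(-f[:2]@tang(a),1),round(f[:2]@(ex*np.cos(a)-ey*np.sin(a)),1),round(f[2],1)))
    if log[-1][1]>6 or abs(log[-1][2])>8: break
print([tuple(map(float,l)) for l in log],env.state()['time'],env.state()['tcp_pos'])
E
```

```text
down [ 0.26646796  0.34177848 -0.30484047] 33.5833Traceback (most recent call last):
  File "<stdin>", line 7, in <module>
cell.IKError: the arm cannot follow that straight line within its joint ranges
```

Run:
```python
from sw import *
s=env.state(); print(s['time'],s['q'],J(s['tcp_pos']),s['tcp_pos'],s['force'])
for a in np.arange(.4,1.8,.2):
    print(a,S(a,.044),env.solve_ik(S(a,.044),Q(-a)))
```

```text
37.8333 [ 1.94348567e-01  3.90907880e-01 -1.10568887e-01  1.06920290e+00
 -1.99857862e-06  3.12164406e+00] (np.float64(-0.06860990728545531), np.float64(-0.029707913343232216)) [0.62452872 0.12292729 0.0440326 ] [ 0.44966507 -0.13570199  1.09421518]
0.4 [0.56943337 0.18524419 0.044     ] [ 0.31451515  0.32408311 -0.20620953  1.04050369  0.          2.2214078 ]
0.6000000000000001 [0.58481663 0.17807528 0.044     ] [ 0.29557794  0.34622755 -0.17507972  1.04948906  0.          2.40247059]
0.8000000000000002 [0.598469   0.16799309 0.044     ] [ 0.27366209  0.36445066 -0.14905904  1.05728663  0.          2.58055474]
1.0000000000000002 [0.60984622 0.15539956 0.044     ] [ 0.24950772  0.37821136 -0.12917227  1.0634127   0.          2.75640038]
1.2000000000000002 [0.6184947  0.14079676 0.044     ] [ 0.22382984  0.38710117 -0.11621714  1.06747801  0.          2.9307225 ]
1.4000000000000004 [0.62406965 0.12476685 0.044     ] [ 0.19732302  0.39085502 -0.11072146  1.06921985  0.          3.10421568]
1.6000000000000005 [0.62634883 0.10794891 0.044     ] [ 0.17066967  0.38936051 -0.11291123  1.06852459  0.         -3.00562298]
```

Joint 6 is at its limit, so I finish the arc with the orientation held fixed.

Run:
```python
from sw import *
f0=np.array([.266,.342,-.305]); a=1.423; log=[]
while a<1.80:
    a+=0.03; env.move_l(S(a,.044),speed=.06)
    f=Fm(f0,2); log.append((round(a,2),round(-f[:2]@tang(a),1),round(f[:2]@(ex*np.cos(a)-ey*np.sin(a)),1)))
    if log[-1][1]>5 or abs(log[-1][2])>8: break
print([tuple(map(float,l)) for l in log],env.state()['time'],env.state()['tcp_pos'])
a-=0.09; env.move_l(S(a,.044),speed=.05); env.move_l(S(a,.15),speed=.15)
p=env.state()['tcp_pos']; env.move_l([p[0]-.03,p[1]-.12,.25],speed=.25)
cap('top','top2.png'); s,p,d=cap('wrist','w6.png'); K,T=cam('wrist',s); np.savez('w6.npz',K=K,T=T,d=d); print(s['time'])
t=cv2.imread('pics/top2.png')[130:280,140:340]; w=cv2.imread('pics/w6.png')
cv2.imwrite('pics/end.png',np.hstack([cv2.resize(t,(400,300),interpolation=2),cv2.resize(w,(400,300))]))
```

```text
[(1.45, -0.3, -0.6), (1.48, -0.8, 0.1), (1.51, -0.2, -0.1), (1.54, 0.3, -0.4), (1.57, -0.4, -0.0), (1.6, -0.3, 0.2), (1.63, -0.3, 0.2), (1.66, -0.2, -0.1), (1.69, -0.6, -0.7), (1.72, -0.6, -0.4), (1.75, 5.3, 0.0)] 40.95 [0.62592604 0.09599742 0.04399717]
42.9417
```

View pics/end.png

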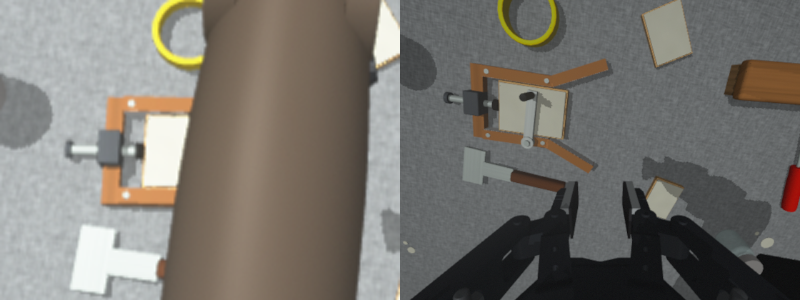

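Run:
```python
import cv2
w=cv2.imread('pics/w6.png')[70:220,80:300]; t=cv2.imread('pics/top2.png')[180:230,170:240]
cv2.imwrite('pics/end2.png',cv2.vconcat([cv2.resize(w,(440,300),interpolation=2),cv2.resize(t,(440,300),interpolation=2)]))
```

```text
(no output)
```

View pics/end2.png

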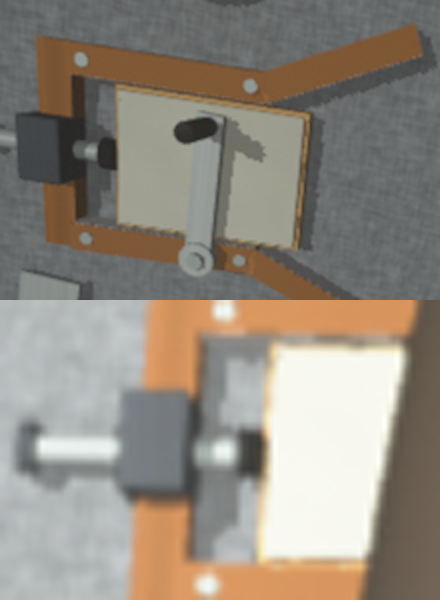

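The panel's leading edge bears on the black bumper ((117,153) in the upper crop). It lies square between the rails, and the arm stands straight across it. Handing in.

```bash
python3 -c "
from cell import env
print(env.close_job(), env.state()['time'])"
```

```text
the job is handed in; nothing more can be done
the job is handed in; nothing more can be done
```

The job is done and handed in at about 43 s of robot time, out of 69 s allowed; no verdict is reported.

- **Panel:** I picked the largest of the three panels. It was pushed with two spread fingers along the bench, squared into the nest and pressed home. The press read 9.9–10.3 N for about 1.2 s, and no reading passed 10.3 N. The bumper's face was found at about jig x = -23 mm.
- **Hold-down arm:** After letting go of the panel, I straddled the peg and swung the arm until the force jumped to 5 N. That happened where its end stop at 1.62 rad was expected. Joint 6 reached its limit partway through the swing, so I finished the arc with the tool's orientation held fixed.
- **Last checks:** The final pictures show:
  - the panel against the bumper and square between the rails
  - the arm straight across over the panel
  - the tape roll and putty knife, seen nearest the jig, looking undisturbed
  - the gripper clear of everything

I compared the bystanders by eye, not by measurement. My jig fit disagreed with the pivot as seen by about 6 mm along jig x, so I used the seen pivot position for the swing.

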